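# Hang the pad on the box clamp's jaw bar, then hold the spring jaw open at the mark

### The job

Get the box clamp ready for the next cookie box: hang the loose jaw pad over the middle of the clamp's raised cross bar, one leg on each side and fully down on the bar, and let go of it. Then pull the spring-loaded jaw towards the front by its upright post until its pointer lines up with the mark clip, and keep it there: finish while still holding the post, with the pad still on the bar. Leave the mark clip where it is set and do not push the other things about.

Things in the scene. Friction and masses are not known exactly. Their poses are not given: they have to be found in the camera images.
- clamp_base: box clamp, fixed to the table: aluminium base plate 280 (x) x 150 (y) x 12 mm with a fixed upright fence (90 mm high, facing at x = +108 mm) at its far end. Origin: centre of its underside. Its x axis points from the front end to the fence, y to the left, z up. A steel jaw slide runs along x on two rods; it carries the raised cross bar, the pull post and the pointer, and a spring draws it towards the fence.
- jaw_slide: the sliding jaw of the clamp: steel plate with the raised cross bar, the pull post and the pointer. Its frame coincides with the clamp's frame when it is at rest and shifts along the clamp's -x (to the front) as it is pulled out, stop at 80 mm. A spring always pulls it back, with about 4 N at rest and 8.5 N at 60 mm; it springs back at once when let go.
- mark_clip (a joint): where the mark clip is set: how far, in m, the jaw slide must be pulled out from rest for the pointer to be level with the mark. Between 0.03 and 0.06; the clip is stiff and must stay where it is.
- bar_top (a point): middle of the top face of the jaw's cross bar, on the jaw slide: a steel bar along y, 14 mm wide (x) and 14 mm deep, its top 95 mm above the table, on two uprights at y = +-68 mm (126 mm free between them); below it 46 mm of free space to the slide's plate. At rest it lies at x = +75 mm in the clamp's frame, with 26 mm free between the bar and the fence. Axes as the clamp's.
- pointer (a point): tip of the small upright blade on the right (-y) edge of the jaw slide, 45 mm above the table. Axes as the clamp's.
- mark (a point): top of the thin upright blade on the mark clip, a 12 x 16 x 20 mm grey block on the rail along the clamp's right (-y) side, 45 mm above the table; the pointer passes beside it, level with it when both have the same x in the clamp's frame. Axes as the clamp's.
- post_top (a point): middle of the top of the pull post, an upright black round post on the jaw slide, on the clamp's middle line, 95 mm in front of the cross bar. Its top is 117 mm above the table; a head 26 mm thick takes the top 13 mm, below it the shaft is 20 mm thick down to 48 mm above the table, with a foot 32 mm across under that.
- jaw_pad: loose jaw pad of grey plastic, 60 to 130 g: an inverted U 36 mm (x) by 50 mm (y) by 40 mm high, with a grip rib on top, 14 mm thick (x), 44 mm long (y), from 40 to 76 mm above the origin. Two legs 5 mm thick and 34 mm long leave a slot 26 mm wide along y, open at the bottom and both ends. Origin: centre between the feet of the legs; z up; the same after half a turn. It stands on its legs at the start, to the left or the right of the clamp.
- pad_seat (a point): middle of the underside of the pad's web, 34 mm above the pad's origin; it lies on bar_top when the pad is fully down on the bar.
- label_roll: bystander: roll of round stickers lying flat, 79 mm across, 36 mm high; origin at the centre of its underside.
- cookie_box: bystander: clear gift box of cookies, 74 x 74 x 129 mm, upright; origin at the centre of its underside.
- pink_lid: bystander: pink jar lid, 90 mm across, 20 mm high; origin at the centre of its underside.
Mind the look-alikes: they are no part of the job. Leave any green or orange look-alike of the jaw_pad alone.

How it is judged (in metres and radians):
On the way, in this order (a step that is already met when the one before it is completed fails the run):
1. the pad hangs on the bar, let go, with the jaw still at rest (z of pad_seat in the frame of bar_top between -0.004 and 0.004 m and x of pad_seat in the frame of bar_top between -0.01 and 0.01 m and y of pad_seat in the frame of bar_top between -0.025 and 0.025 m and angle between jaw_pad's own z axis and vertical below 0.12 rad and contact force between the fingers and jaw_pad below 0.1 N and x of pointer in the frame of clamp_base above -0.012 m), for 0.2 s.
2. the jaw is pulled out by its post to the mark (x of pointer in the frame of mark between -0.006 and 0.006 m and contact force between the fingers and jaw_slide above 1.5 N and distance between the grasp point and post_top below 0.06 m), for 0.3 s.
At the end, for the whole second after the job is handed in: pointer still, within 6 mm of the mark, held by the fingers (over 1.5 N) at the post (grasp point within 60 mm of its top); pad untouched and down on the bar: height within 4 mm, upright within 0.12 rad, within 10 mm across and 25 mm along the bar of its middle (all of step 2 and linear speed of jaw_slide below 0.01 m/s and z of pad_seat in the frame of bar_top between -0.004 and 0.004 m and x of pad_seat in the frame of bar_top between -0.01 and 0.01 m and y of pad_seat in the frame of bar_top between -0.025 and 0.025 m and angle between jaw_pad's own z axis and vertical below 0.12 rad and contact force between the fingers and jaw_pad below 0.1 N); the arm keeps its last pose, push and grip.
It fails at once if the mark clip is shifted by more than 4 mm (distance of mark from where it was at the start of the episode above 0.004 m).
It fails at once if the label roll is pushed more than 3 cm (distance of label_roll from where it was at the start of the episode above 0.03 m).
It fails at once if the cookie box is pushed more than 3 cm or tipped over (distance of cookie_box from where it was at the start of the episode above 0.03 m or angle between cookie_box's own z axis and vertical above 0.3 rad).
It fails at once if the pink lid is pushed more than 3 cm (distance of pink_lid from where it was at the start of the episode above 0.03 m).
It also fails if it takes over 53 s, if anything falls off the work surface, if the arm or the gripper's body presses on something with over 40 N, if the wrist force passes 120 N, or if a joint passes its speed limit or range.

### The arm

A 6-joint arm with a two-finger parallel gripper is mounted at the origin on the work surface; the furniture and walls round the work are solid. World frame = base frame: x ahead of the robot, y to its left, z up, the work surface at z = 0. Lengths are in mm, angles in degrees, forces in N, time in s.
With the tool pointing down it reaches from about 300 to 850 mm from the base axis. Payload 4.2 kg.
Tool frame: the origin (TCP) lies midway between the tips of the shut fingers; the grasp point (between the pads) lies 19 mm behind it (env.grasp_offset is the distance from the TCP to the grasp point, in mm); z points along the fingers, y is the line along which they close (so a half turn about z gives the same grasp; the last joint's range is limited). The gripper opens to 91 mm and grips with 3 to 60 N. Pads are 32 mm wide; open, the fingers measure 118 mm over their backs; the gripper's body (76 mm by 178 mm) begins 60 mm behind the grasp point.
Start: joints at [-76.547, 18.312, 89.639, -0, 72.044, -1.146], TCP at [144.932, -556.451, 213.976] pointing down, gripper open.
Joint ranges: [-177.97, 177.97], [-48.28, 115.42], [12.27, 149.76], [-77.06, 257.06], [2.81, 150.46], [-146.56, 146.56]. Speed limits (degrees/s): [147.25, 147.25, 180, 180, 180, 180].

### API

Orientations are given as [roll, pitch, yaw] about the fixed x, y, z axes, in that order (R = Rz(yaw) Ry(pitch) Rx(roll)).
In Python, from workcell import env, optics gives the robot as it stands. The module is installed in compiled form; this text tells all that it offers.
- The arm moves only by the tool send_rows, never from a script. Its argument "targets" is a list that holds one entry, the list of rows, each a list of 7 numbers: the turn, a rotation vector about the world's x, y, z scaled (see below), then the shift along the world's x, y, z scaled (see below), then the closure, from -1 (fully open) to 1 (shut). In form: [[[rx, ry, rz, x, y, z, gripper], ...]]. A call has 1 to 12 rows; each row shifts and turns the commanded pose from where the row before left it; what a row does not reach is not made up. The controller multiplies each number of a shift by 0.2 m and each number of a turn by pi/2 rad. A row lasts 1/10 s, in which the tool goes at most 50 mm and 8.59 degrees, less where a joint would pass 70% of its speed; a pose out of reach is approached as far as the arm can. A call with a number of a shift or a turn outside -1 to 1 is refused whole. A call with a gripper value outside its range is refused whole. The fingers move at their own pace and stop on an object; "grip_force" is the grip in N (left out, the last holds). Time passes only in rows, so rows that do not move let the fingers close. It gives the time, the measured TCP pose, the force, the opening and the grip force at its end, in the units of the state.
- env.state(): the state, without advancing time (a new reading comes with each control period).
- optics.grab_frame(name): name is "scene" or "top"; returns (picture, depth): 400x640x3 uint8, red, green, blue; 400x640 float32, mm along the optical axis (not along the pixel's ray), 0 where there is no reading.
- optics.camera_info(name): a dict with "camera_matrix" (3x3 intrinsics, pixels), "R" (3x3) and "t" (3): a world point X has camera coordinates R X + t. Camera axes: x right, y down, z forward; pixel columns grow to the right and rows downward; lengths in mm; the calibration is good to about 2 mm. A picture is of the moment at which its call begins. camera_info takes no time and is no camera call.
- env.job_done(): hands the job in; it is judged then, once.
Trained networks look in the newest picture that a camera, given by its name, has taken for a name from the list of things; names that differ only in an ending like _2 or _b are one class to them, and where a whole thing is asked for, a point or a joint stands for the part that bears it (a point fixed in the world has none). Each returns a list of dicts, best first, with "conf" (0 to 1); they miss things now and then, are a little off and sometimes report something else, mostly with a low value. They report only what shows in the picture. A call takes as long as a camera call. They do not tell look-alikes from the thing itself.
- optics.silhouettes(camera, name): "mask" (400x640 bool, what is visible of it) and "at" ([column, row] in pixels, amid what is visible of it).
- optics.place_of(camera, name): "at" ([column, row] in pixels: a listed point, or the origin of a listed thing).
The state is a dict: "time_s": time; "qpos": joint angles; "qvel": joint speeds; "effort": joint torques, N m; "ee_pos": TCP position; "ee_rot": TCP orientation; "force": force on the tool from outside, world axes, zero at the start; "torque": the same for the moment, N m; "gripper_width": finger opening in mm; "gripper_force": force on a finger pad.
Only numpy, scipy, OpenCV 4.12 (cv2) and the standard library are available. Lean on these libraries where they do the work, as an engineer would, in place of code of your own. Each camera call takes 0.05 s, during which the arm holds its last target. There are 200 camera calls.

## Working session

There is one attempt and no reset: what is moved stays moved. The work goes in short steps, Python scripts to look and compute and a tool call to move; the robot and the scene stay as the last step left them, time stands still between calls to the robot, and variables do not carry over. Pictures are saved under pics/ and viewed, at most 10 in all, crops included, and the job is handed in when it is done.

Besides the shell and the picture viewer there is one more tool, called after ">>>" as a command line: name --argument value ..., lists and objects as JSON in quotes. send_rows: Moves the arm, as the interface text tells. Its arguments: {"type":"object","properties":{"targets":{"type":"array"},"grip_force":{"type":"number"}},"required":["targets"]}

```bash
mkdir -p pics; cat > h.py <<'E'
from workcell import env, optics
import numpy as np, cv2
def cam(n):
    c=optics.camera_info(n); return np.array(c["camera_matrix"]),np.array(c["R"]),np.array(c["t"]).ravel()
def w(n,px,d):   # pixel+depth -> world
    K,R,t=cam(n); p=np.linalg.inv(K)@np.array([px[0],px[1],1.])*d; return R.T@(p-t)
def wz(n,px,z):  # pixel at known height
    K,R,t=cam(n); r=R.T@np.linalg.inv(K)@np.array([px[0],px[1],1.]); c=-R.T@t; return c+r*(z-c[2])/r[2]
def cloud(n,dep):
    K,R,t=cam(n); v,u=np.mgrid[0:400,0:640]; d=dep.astype(float)
    p=np.stack([(u-K[0,2])/K[0,0]*d,(v-K[1,2])/K[1,1]*d,d],-1); q=(p-t)@R; q[d==0]=np.nan; return q
E
python3 - <<'E'
from h import *
np.set_printoptions(precision=1,suppress=True)
for n in("top","scene"):
    im,d=optics.grab_frame(n); cv2.imwrite(f"pics/{n}0.png",im[:,:,::-1]); np.save(n+"0.npy",d)
    print(n,"cam at",-cam(n)[1].T@cam(n)[2])
    for o,z in dict(clamp_base=0,bar_top=95,pointer=45,mark=45,post_top=117,jaw_pad=0,pad_seat=34,label_roll=0,cookie_box=0,pink_lid=0).items():
        for r in optics.place_of(n,o)[:3]: print(o,round(r["conf"],2),np.array(r["at"]),wz(n,r["at"],z))
print(env.state()["time_s"])
E
```

```text
top cam at [ 356.3  -19.8 1048.3]
clamp_base 0.59 [333.4 183.5] [507.2 -50.9   0. ]
bar_top 0.56 [330.3 149.6] [584.4 -41.1  95. ]
pointer 0.73 [352.3 181.8] [ 504.8 -102.1   45. ]
mark 0.55 [354.4 192.7] [ 474.3 -107.4   45. ]
post_top 0.71 [331.  184.7] [487.3 -41.2 117. ]
jaw_pad 0.89 [426.  298.2] [ 176.3 -308.7    0. ]
jaw_pad 0.79 [386.2 193.5] [ 476.2 -203.5    0. ]
jaw_pad 0.78 [393.2 161.2] [ 570.9 -226.5    0. ]
pad_seat 0.72 [419.9 186. ] [ 492.4 -293.1   34. ]
pad_seat 0.66 [389.9 192.7] [ 474.5 -208.    34. ]
pad_seat 0.57 [396. 163.] [ 558.7 -227.6   34. ]
label_roll 0.87 [250.  207.8] [439.5 189.8   0. ]
cookie_box 0.65 [424.3 130.2] [ 662.4 -320.9    0. ]
pink_lid 0.67 [230.9 149.6] [609.9 245.9   0. ]
scene cam at [-97.3 461.7 908.1]
clamp_base 0.82 [318.5 212.7] [495.2 -36.    0. ]
bar_top 0.86 [300.3 177.9] [576.2 -32.6  95. ]
pointer 0.93 [331.1 193.3] [500.7 -93.   45. ]
mark 0.55 [343.1 197.6] [ 462.7 -108.9   45. ]
post_top 0.64 [325.6 185.2] [485.7 -56.2 117. ]
jaw_pad 0.67 [453.8 233.3] [ 166.3 -291.5    0. ]
jaw_pad 0.66 [360.9 189.5] [ 480.  -208.7    0. ]
jaw_pad 0.63 [345.  176.7] [ 559.2 -210.4    0. ]
pad_seat 0.74 [347.7 167.3] [ 562.  -223.5   34. ]
pad_seat 0.73 [316.2 215.1] [470.3  -5.9  34. ]
pad_seat 0.67 [363.7 183.6] [ 471.4 -209.3   34. ]
label_roll 0.73 [271.3 263.5] [439.5 185.8   0. ]
cookie_box 0.59 [348.1 147.5] [ 665.2 -325.7    0. ]
pink_lid 0.88 [216.7 232.9] [634.2 245.9   0. ]
1.1
```

View pics/top0.png

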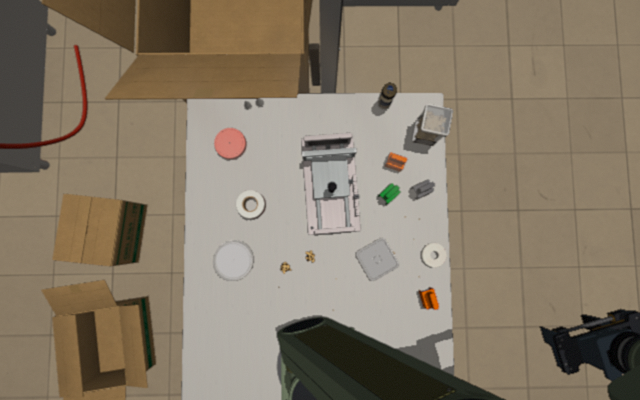

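View pics/scene0.png

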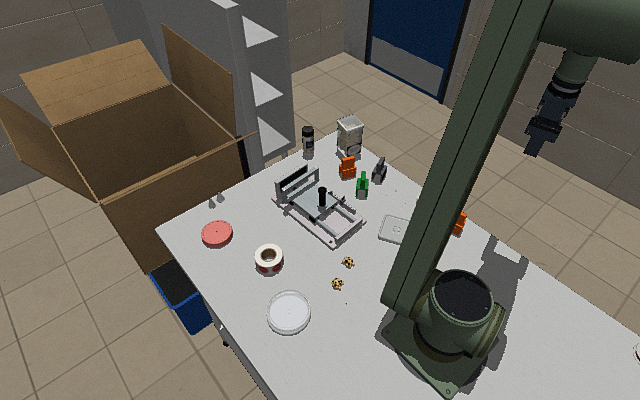

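The pictures show the grey pad at top (422,189) and scene (379,170). Beside it are the green (388,194) and orange (397,161) look-alikes. The clamp is near (331,185). Next I measure the pad and the bar from depth.

```bash
python3 - <<'E'
from h import *
np.set_printoptions(precision=1,suppress=True)
T={}
for n in("top","scene"):
    d=np.load(n+"0.npy"); q=cloud(n,d); im=cv2.imread(f"pics/{n}0.png").astype(int); T[n]=q
    x,y,z=q[...,0],q[...,1],q[...,2]
    sat=im.max(2)-im.min(2)
    def rep(l,m):
        p=q[m]; 
        if len(p)<4: print(n,l,len(p));return
        r=cv2.minAreaRect(p[:,:2].astype(np.float32)); c,v=np.linalg.eigh(np.cov(p[:,:2].T)); a=np.degrees(np.arctan2(v[1,1],v[0,1]))
        print(n,l,len(p),"mean",p.mean(0),"rect",np.round(r[0],1),np.round(r[1],1),"axis",round(a%180,1),"z",p[:,2].min(),p[:,2].max())
    near=(abs(x-490)<50)&(abs(y+295)<50)&(sat<40)
    rep("pad all",near&(z>10)); rep("pad rib",near&(z>55)); rep("web",near&(z>32)&(z<48))
    cl=(abs(x-540)<140)&(abs(y+40)<120)
    rep("post",cl&(z>106)&(z<125)&(x<540)); rep("bar",cl&(z>86)&(z<105)&(x>545)&(x<605)); rep("fence",cl&(z>80)&(z<100)&(x>605)); rep("base",cl&(z>5)&(z<18))
for n in("top","scene"):
    im=cv2.imread(f"pics/{n}0.png")
    c=im[120:245,290:450] if n=="top" else im[130:250,265:425]
    cv2.imwrite(f"pics/{n}crop.png",cv2.resize(c,None,fx=5 if n!="top" else 4.8,fy=5 if n!="top" else 4.8,interpolation=cv2.INTER_CUBIC))
print(cam("top")[0],cam("scene")[0][0])
E
```

```text
top pad all 268 mean [ 484.3 -296.8   51.2] rect [ 485.5 -299.3] [37.9 50.2] axis 115.3 z 16.058811166317724 82.65696686174132
top pad rib 90 mean [ 484.6 -297.7   75.1] rect [ 485.4 -299.2] [13.6 43.5] axis 113.7 z 59.091180411253276 82.65696686174132
top web 152 mean [ 484.8 -297.4   40.6] rect [ 486.1 -299. ] [36.3 50.2] axis 112.6 z 34.2179529977252 47.346148247553515
top post 77 mean [484.2 -42.1 115.7] rect [485.7 -42.5] [23.3 23.9] axis 86.4 z 110.31648877442859 120.24895336973016
top bar 316 mean [578.4 -35.5  94.7] rect [579.3 -35.2] [ 15.1 143.8] axis 93.6 z 86.02845786405672 100.60003682093858
top fence 322 mean [619.8 -34.1  88.9] rect [620.7 -33.5] [ 17.8 129.5] axis 93.7 z 80.06087429218205 95.45363418812569
top base 1680 mean [483.7 -35.1  12.4] rect [540.6 -44.4] [223.  282.8] axis 5.6 z 5.110025806045862 17.992309368935057
scene pad all 193 mean [ 478.9 -291.8   46. ] rect [ 483.7 -296.2] [38.  51.8] axis 95.1 z 10.843015062003756 77.91894493244753
scene pad rib 60 mean [ 481.7 -293.7   70.3] rect [ 483.8 -296.4] [13.9 46. ] axis 112.3 z 57.48124793956114 77.91894493244753
scene web 82 mean [ 479.5 -291.6   38.8] rect [ 485.  -297.4] [36.6 48.7] axis 90.9 z 32.37187276892382 47.33893908351649
scene post 51 mean [480.9 -38.3 112.6] rect [482.4 -39.8] [22.4 21.6] axis 33.3 z 106.66690408016645 118.3212017858949
scene bar 206 mean [576.6 -30.5  92.3] rect [577.9 -33.5] [ 17.5 147.9] axis 93.8 z 86.04036154363686 97.26555541651203
scene fence 196 mean [618.5 -29.2  86.4] rect [619.2 -31.2] [ 19.7 129.5] axis 93.5 z 80.04178364147212 92.40506208662498
scene base 1172 mean [477.9 -17.2  10.7] rect [520.7 -37.2] [247.2 150.9] axis 27.1 z 5.1620826731737495 17.996594971367756
[[364.9   0.  328.8]
 [  0.  364.9 205.7]
 [  0.    0.    1. ]] [378.9   0.  327.4]
```

View pics/topcrop.png

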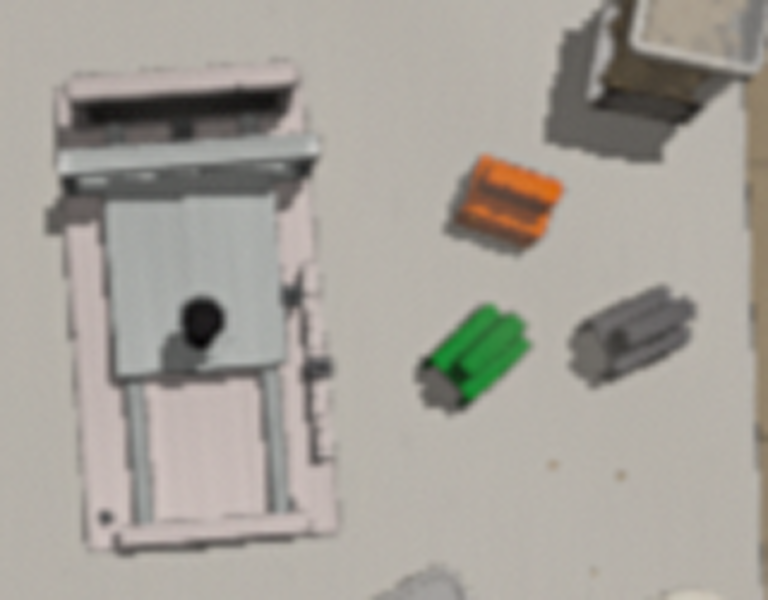

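View pics/scenecrop.png

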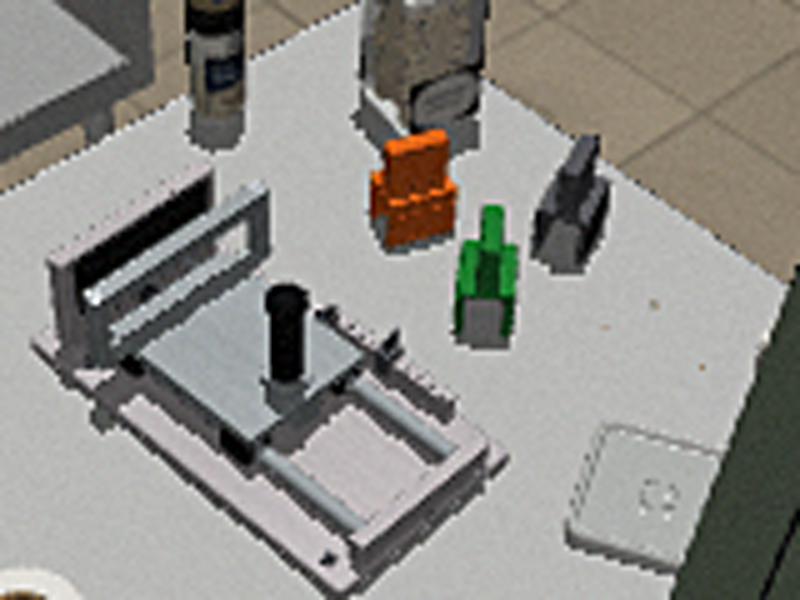

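The crops confirm the grey pad: rib at top-crop (640,320), long axis about 113.5°. The clamp is yawed about 3.7°, with the bar at crop (190,155), the post at (202,320) and the mark at (318,366). Next is the tool orientation.

```bash
python3 - <<'E'
from h import *
from scipy.spatial.transform import Rotation as Ro
s=env.state(); print(s); R=Ro.from_euler("xyz",s["ee_rot"],degrees=True).as_matrix(); print(R.round(3)); print("close dir deg",np.degrees(np.arctan2(R[1,1],R[0,1])))
print(env.grasp_offset)
E
```

```text
{'time_s': 1.1, 'qpos': array([-7.65481737e+01,  1.83124942e+01,  8.96384013e+01, -9.39108504e-04,
        7.20398720e+01, -1.14629472e+00]), 'qvel': array([-0.05607532, -0.12755742,  0.02507476,  0.05541113, -0.04843788,
       -0.06045325]), 'effort': array([ 1.46230694e-03, -4.12357736e+01, -2.32233882e+01,  7.29468372e-02,
        3.75971734e-02, -7.68437985e-06]), 'ee_pos': array([ 144.92442701, -556.48476181,  213.97403133]), 'ee_rot': array([1.79990787e+02, 1.07791530e-03, 1.45984104e+01]), 'force': array([ 0.6557895 ,  0.00422652, -0.05273472]), 'torque': array([0.0148685 , 0.05682853, 0.0063756 ]), 'gripper_force': 0.0, 'gripper_width': 91.25984802506213}
[[ 0.968  0.252  0.   ]
 [ 0.252 -0.968 -0.   ]
 [-0.     0.    -1.   ]]
close dir deg -75.40158939454987
18.8
```

>>> send_rows --targets '[[[0, 0, 0.0845, 0.131, 0.0995, -0.032, -1], [0, 0, 0.0845, 0.131, 0.0995, -0.032, -1], [0, 0, 0.0845, 0.131, 0.0995, -0.032, -1], [0, 0, 0.0845, 0.131, 0.0995, -0.032, -1], [0, 0, 0.0845, 0.131, 0.0995, -0.032, -1], [0, 0, 0.0845, 0.131, 0.0995, -0.032, -1], [0, 0, 0.0845, 0.131, 0.0995, -0.032, -1], [0, 0, 0.0845, 0.131, 0.0995, -0.032, -1], [0, 0, 0.0845, 0.131, 0.0995, -0.032, -1], [0, 0, 0.0845, 0.131, 0.0995, -0.032, -1], [0, 0, 0.0845, 0.131, 0.0995, -0.032, -1], [0, 0, 0.0845, 0.131, 0.0995, -0.032, -1]]]'

```text
time_s: 2.3
ee_pos: [460.4, -316.8, 137.0]
ee_rot: [180.0, 0.0, 106.2]
force: [0.4, -0.5, 0.5]
gripper_width: 91.2
gripper_force: 0.0
```

>>> send_rows --targets '[[[0, 0, 0.0845, 0.128, 0.0985, -0.032, -1], [0, 0, 0, 0, 0, 0, -1], [0, 0, 0, 0, 0, 0, -1]]]'

```text
time_s: 2.6
ee_pos: [485.0, -297.6, 130.5]
ee_rot: [-180.0, -0.0, 113.5]
force: [0.3, -0.1, 0.5]
gripper_width: 91.3
gripper_force: 0.0
```

>>> send_rows --targets '[[[0, 0, 0, 0, 0, -0.1, -1], [0, 0, 0, 0, 0, -0.1, -1], [0, 0, 0, 0, 0, -0.1, -1], [0, 0, 0, 0, 0, -0.08, -1], [0, 0, 0, 0, 0, -0.045, -1], [0, 0, 0, 0, 0, 0, -1], [0, 0, 0, 0, 0, 0, 1], [0, 0, 0, 0, 0, 0, 1], [0, 0, 0, 0, 0, 0, 1], [0, 0, 0, 0, 0, 0, 1], [0, 0, 0, 0, 0, 0, 1], [0, 0, 0, 0, 0, 0, 1]]]' --grip_force 25

```text
time_s: 3.8
ee_pos: [485.0, -297.9, 45.9]
ee_rot: [180.0, 0.0, 113.5]
force: [0.1, -0.4, 0.9]
gripper_width: 46.2
gripper_force: 0.0
```

>>> send_rows --targets '[[[0, 0, 0, 0, 0, 0, 1], [0, 0, 0, 0, 0, 0, 1], [0, 0, 0, 0, 0, 0, 1]]]'

```text
time_s: 4.1
ee_pos: [484.9, -297.9, 45.8]
ee_rot: [180.0, -0.0, 113.5]
force: [-0.2, -0.3, 0.1]
gripper_width: 22.0
gripper_force: 0.0
```

>>> send_rows --targets '[[[0, 0, 0, 0, 0, 0, 1], [0, 0, 0, 0, 0, 0, 1], [0, 0, 0, 0, 0, 0, 1], [0, 0, 0, 0, 0, 0, 1], [0, 0, 0, 0, 0, 0.05, 1], [0, 0, 0, 0, 0, 0.15, 1], [0, 0, 0, 0, 0, 0.2, 1], [0, 0, 0, 0, 0, 0.2, 1], [0, 0, 0, 0, 0, 0.05, 1], [0, 0, 0, 0, 0, 0, 1]]]'

```text
time_s: 5.1
ee_pos: [485.8, -298.5, 178.2]
ee_rot: [179.8, 0.2, 113.5]
force: [0.9, -0.3, -0.8]
gripper_width: 14.1
gripper_force: 25.0
```

>>> send_rows --targets '[[[0, 0, -0.02, 0.03, 0.09, 0, 1], [0, 0, -0.03, 0.06, 0.17, 0, 1], [0, 0, -0.034, 0.067, 0.19, 0, 1], [0, 0, -0.034, 0.067, 0.19, 0, 1], [0, 0, -0.034, 0.067, 0.19, 0, 1], [0, 0, -0.034, 0.067, 0.19, 0, 1], [0, 0, -0.03, 0.062, 0.17, 0, 1], [0, 0, -0.004, 0.04, 0.12, 0, 1], [0, 0, 0, 0.006, 0.008, 0, 1], [0, 0, 0, 0, 0, 0, 1], [0, 0, 0, 0, 0, 0, 1]]]'

```text
time_s: 6.2
ee_pos: [577.2, -35.3, 174.8]
ee_rot: [-179.9, 0.0, 93.6]
force: [0.7, 0.5, -0.1]
gripper_width: 13.6
gripper_force: 25.0
```

```bash
python3 - <<'E'
from h import *
np.set_printoptions(precision=1,suppress=True)
for n in("top","scene"):
    im,d=optics.grab_frame(n); cv2.imwrite(f"pics/{n}1.png",im[:,:,::-1]); np.save(n+"1.npy",d)
    d0=np.load(n+"0.npy")
    q=cloud(n,d); x,y,z=q[...,0],q[...,1],q[...,2]
    for o,h in(("pad_seat",166.4),("bar_top",95)):
        for r in optics.place_of(n,o)[:2]: print(n,o,round(r["conf"],2),np.array(r["at"]),wz(n,r["at"],h))
    def rep(l,m):
        p=q[m]
        if len(p)>5: r=cv2.minAreaRect(p[:,:2].astype(np.float32)); print(n,l,len(p),p.mean(0),np.round(r,1) if 0 else r)
    cl=(abs(x-579)<40)&(abs(y+35)<80)
    rep("bar",cl&(z>87)&(z<103)&(x<605)); rep("pad",(abs(x-579)<30)&(abs(y+35)<40)&(z>125)&(z<178))
print(env.state()["ee_pos"],env.state()["ee_rot"])
cv2.imwrite("pics/a.png",cv2.resize(cv2.imread("pics/scene1.png")[110:250,240:400],None,fx=4,fy=4,interpolation=cv2.INTER_CUBIC))
E
```

```text
top pad_seat 0.67 [431.1 302. ] [ 195.8 -274.7  166.4]
top pad_seat 0.63 [389.8 191.3] [ 462.5 -183.3  166.4]
top bar 39 [582.8 -95.   95.3] ((583.038818359375, -93.748046875), (11.675207138061523, 21.221736907958984), 0.46275097131729126)
scene pad_seat 0.91 [455.5 221.5] [ 137.6 -187.9  166.4]
scene pad_seat 0.82 [298.4 162.2] [571.7 -25.8 166.4]
scene bar_top 0.77 [298.2 178.4] [578.7 -26.4  95. ]
scene bar 197 [576.9 -29.9  92.4] ((578.1790771484375, -35.117340087890625), (18.450733184814453, 145.33555603027344), 3.462944269180298)
scene pad 241 [566.9 -30.3 155. ] ((575.1693725585938, -35.66808319091797), (39.384559631347656, 50.600067138671875), 1.5046894550323486)
[578.  -35.1 175.9] [180.    0.   93.6]
```

View pics/a.png

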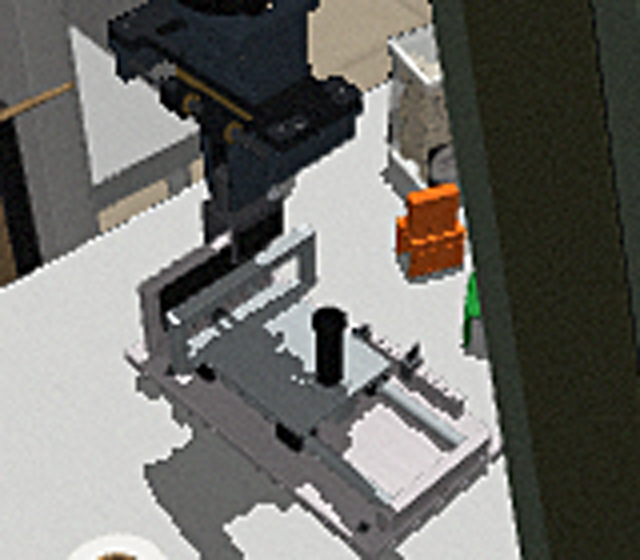

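>>> send_rows --targets '[[[0, 0, 0, 0.005, 0, -0.06, 1], [0, 0, 0, 0, 0, -0.06, 1], [0, 0, 0, 0, 0, -0.03, 1], [0, 0, 0, 0, 0, -0.03, 1], [0, 0, 0, 0, 0, -0.03, 1], [0, 0, 0, 0, 0, -0.03, 1], [0, 0, 0, 0, 0, 0, 1]]]'

```text
time_s: 7.2
ee_pos: [578.6, -34.3, 126.8]
ee_rot: [-179.9, -0.0, 93.7]
force: [0.0, 0.4, -0.5]
gripper_width: 14.1
gripper_force: 25.0
```

>>> send_rows --targets '[[[0, 0, 0, 0, 0, -0.03, 1], [0, 0, 0, 0, 0, -0.03, 1], [0, 0, 0, 0, 0, -0.02, 1], [0, 0, 0, 0, 0, -0.01, 1], [0, 0, 0, 0, 0, -0.003, 1], [0, 0, 0, 0, 0, 0, 1]]]'

```text
time_s: 7.8
ee_pos: [579.2, -34.3, 109.2]
ee_rot: [180.0, 0.0, 93.7]
force: [0.9, 0.8, -0.8]
gripper_width: 14.1
gripper_force: 25.0
```

```bash
python3 - <<'E'
from h import *
np.set_printoptions(precision=1,suppress=True)
for n in("top","scene"):
    im,d=optics.grab_frame(n); cv2.imwrite(f"pics/{n}2.png",im[:,:,::-1])
    q=cloud(n,d); x,y,z=q[...,0],q[...,1],q[...,2]
    def rep(l,m):
        p=q[m]
        if len(p)>5: print(n,l,len(p),p.mean(0),cv2.minAreaRect(p[:,:2].astype(np.float32)),p[:,2].min())
    rep("pad",(abs(x-579)<30)&(abs(y+35)<40)&(z>50)&(z<103)); rep("post",(abs(x-484)<25)&(abs(y+41)<25)&(z>106)&(z<124))
print(env.state())
cv2.imwrite("pics/b.png",cv2.resize(cv2.imread("pics/scene2.png")[110:250,240:400],None,fx=4,fy=4,interpolation=cv2.INTER_CUBIC))
E
```

```text
scene pad 210 [567.5 -26.2  87.9] ((575.5463256835938, -25.150230407714844), (84.20552062988281, 43.70989990234375), 59.6909294128418) 59.920711911046745
scene post 50 [481.1 -38.  112.9] ((481.6563720703125, -38.78863525390625), (23.39316177368164, 19.854806900024414), 49.05049514770508) 106.32374176255472
{'time_s': 7.9, 'qpos': array([-4.5, 23.6, 97.7, -0. , 58.7, -8.2]), 'qvel': array([ 0. , -0. , -0. ,  0.1,  0.1, -0. ]), 'effort': array([ -0. , -43.8, -20.7,   0.1,   0. ,  -0. ]), 'ee_pos': array([579.3, -34.4, 109.4]), 'ee_rot': array([180. ,   0. ,  93.7]), 'force': array([ 0.1, -0. , -0.1]), 'torque': array([-0. , -0.1,  0. ]), 'gripper_force': 24.996483027935028, 'gripper_width': 13.83311302494091}
```

View pics/b.png

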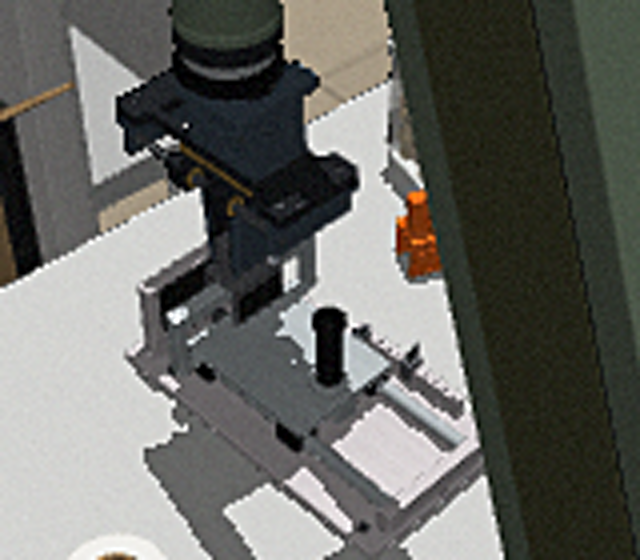

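The pad straddles the bar, with its front leg at (262,290), and is still 2–3 mm up. I lower it until it touches.

>>> send_rows --targets '[[[0, 0, 0, 0, 0, -0.007, 1], [0, 0, 0, 0, 0, -0.005, 1], [0, 0, 0, 0, 0, 0, 1]]]' --grip_force 8

```text
time_s: 8.2
ee_pos: [579.1, -34.3, 106.7]
ee_rot: [180.0, 0.0, 93.7]
force: [0.0, -0.3, -1.5]
gripper_width: 14.2
gripper_force: 8.0
```

>>> send_rows --targets '[[[0, 0, 0, 0, 0, -0.007, 1], [0, 0, 0, 0, 0, 0, 1]]]'

```text
time_s: 8.4
ee_pos: [579.2, -34.3, 106.6]
ee_rot: [180.0, 0.0, 93.7]
force: [-1.6, 0.7, 5.8]
gripper_width: 13.8
gripper_force: 8.0
```

>>> send_rows --targets '[[[0, 0, 0, 0, 0, 0.006, 1], [0, 0, 0, 0, 0, 0, -1], [0, 0, 0, 0, 0, 0, -1], [0, 0, 0, 0, 0, 0, -1], [0, 0, 0, 0, 0, 0, -1], [0, 0, 0, 0, 0, 0, -1], [0, 0, 0, 0, 0, 0, -1], [0, 0, 0, 0, 0, 0.1, -1], [0, 0, 0, 0, 0, 0.2, -1], [0, 0, 0, 0, 0, 0.2, -1], [0, 0, 0, 0, 0, 0, -1], [0, 0, 0, 0, 0, 0, -1]]]'

```text
time_s: 9.6
ee_pos: [579.4, -34.4, 207.4]
ee_rot: [179.9, 0.0, 93.7]
force: [-0.3, -0.1, -0.8]
gripper_width: 91.1
gripper_force: 0.0
```

```bash
python3 - <<'E'
from h import *
np.set_printoptions(precision=1,suppress=True)
for n in("top","scene"):
    im,d=optics.grab_frame(n); cv2.imwrite(f"pics/{n}3.png",im[:,:,::-1])
    q=cloud(n,d); x,y,z=q[...,0],q[...,1],q[...,2]
    def rep(l,m):
        p=q[m]
        if len(p)>5: print(n,l,len(p),p.mean(0),cv2.minAreaRect(p[:,:2].astype(np.float32)),p[:,2].min(),np.percentile(p[:,2],95))
    rep("rib",(abs(x-579)<30)&(abs(y+35)<40)&(z>110)&(z<146)); rep("post",(abs(x-484)<25)&(abs(y+41)<25)&(z>106)&(z<124))
    for o,h in(("pointer",45),("mark",45),("post_top",117)):
        for r in optics.place_of(n,o)[:2]: print(n,o,round(r["conf"],2),np.array(r["at"]),wz(n,r["at"],h))
cv2.imwrite("pics/c.png",cv2.resize(cv2.imread("pics/scene3.png")[110:250,240:400],None,fx=4,fy=4,interpolation=cv2.INTER_CUBIC))
E
```

```text
scene rib 121 [574.8 -32.1 126.8] ((577.0760498046875, -34.467403411865234), (15.676630973815918, 43.81192398071289), 5.265235424041748) 110.27139320942808 136.85521896856068
scene post 52 [480.8 -37.9 112.8] ((481.3590393066406, -38.7944221496582), (23.72872543334961, 19.686260223388672), 52.0792236328125) 106.4233602188435 116.99483118403687
scene pointer 0.68 [331.8 193. ] [500.3 -95.5  45. ]
scene mark 0.5 [343.3 199.6] [ 456.2 -103.7   45. ]
scene post_top 0.57 [325.  185.4] [486.3 -54.4 117. ]
scene post_top 0.27 [316.4 209.4] [431.8  24.8 117. ]
```

View pics/c.png

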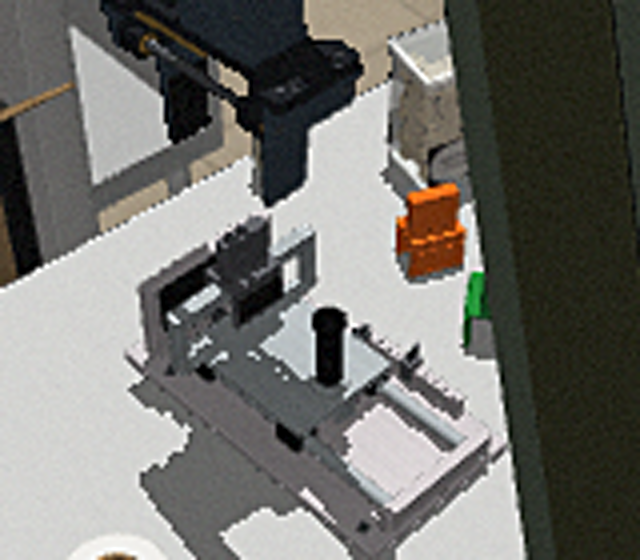

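The pad is down: its rib at (243,250) tops out near 137 mm, and the gripper is clear. Next I turn and move to the post.

>>> send_rows --targets '[[[0, 0, -0.0833, -0.04, -0.003, 0, -1], [0, 0, -0.0833, -0.04, -0.003, 0, -1], [0, 0, -0.0833, -0.04, -0.003, 0, -1], [0, 0, -0.0833, -0.04, -0.003, 0, -1], [0, 0, -0.0833, -0.04, -0.003, 0, -1], [0, 0, -0.0833, -0.04, -0.003, 0, -1], [0, 0, -0.0833, -0.04, -0.003, 0, -1], [0, 0, -0.0833, -0.04, -0.003, 0, -1], [0, 0, -0.0833, -0.04, -0.003, 0, -1], [0, 0, -0.0833, -0.04, -0.003, 0, -1], [0, 0, -0.0833, -0.04, -0.003, 0, -1], [0, 0, -0.0833, -0.035, -0.003, 0, -1]]]'

```text
time_s: 11.2
ee_pos: [483.6, -41.6, 206.4]
ee_rot: [180.0, 0.0, 3.4]
force: [-0.5, -0.2, -0.2]
gripper_width: 91.6
gripper_force: 0.0
```

>>> send_rows --targets '[[[0, 0, 0, 0, 0, -0.1, -1], [0, 0, 0, 0, 0, -0.2, -1], [0, 0, 0, 0, 0, -0.2, -1], [0, 0, 0, 0, 0, -0.15, -1], [0, 0, 0, 0, 0, -0.07, -1], [0, 0, 0, 0, 0, -0.025, -1], [0, 0, 0, 0, 0, 0, -1], [0, 0, 0, 0, 0, 0, -1]]]' --grip_force 40

```text
time_s: 12.0
ee_pos: [484.9, -41.6, 58.4]
ee_rot: [180.0, -0.1, 3.7]
force: [-0.2, -0.3, 0.3]
gripper_width: 91.1
gripper_force: 0.0
```

>>> send_rows --targets '[[[0, 0, 0, 0, 0, 0, 1], [0, 0, 0, 0, 0, 0, 1], [0, 0, 0, 0, 0, 0, 1], [0, 0, 0, 0, 0, 0, 1], [0, 0, 0, 0, 0, 0, 1], [0, 0, 0, 0, 0, 0, 1], [0, 0, 0, 0, 0, 0, 1], [0, 0, 0, 0, 0, 0, 1], [0, 0, 0, 0, 0, 0, 1], [0, 0, 0, 0, 0, 0, 1], [0, 0, 0, 0, 0, 0, 1], [0, 0, 0, 0, 0, 0, 1]]]'

```text
time_s: 13.2
ee_pos: [484.1, -41.8, 57.5]
ee_rot: [180.0, 0.0, 3.7]
force: [-0.5, -2.8, -0.3]
gripper_width: 23.5
gripper_force: 40.0
```

```bash
python3 - <<'E'
from h import *
np.set_printoptions(precision=1,suppress=True)
th=np.radians(3.7); u=np.array([np.cos(th),np.sin(th)])
for n in("top","scene"):
  for k in range(2):
    im,d=optics.grab_frame(n)
    for o in("pointer","mark"):
        for r in optics.place_of(n,o)[:1]: p=wz(n,r["at"],45); print(n,o,round(r["conf"],2),np.array(r["at"]),p, "along",p[:2]@u)
im=cv2.imread("pics/top0.png"); a=cv2.resize(im[165:210,335:370],None,fx=11,fy=11,interpolation=cv2.INTER_CUBIC)
im,d=optics.grab_frame("scene"); b=cv2.resize(im[175:220,315:360,::-1],None,fx=11,fy=11,interpolation=cv2.INTER_CUBIC)
cv2.imwrite("pics/d.png",np.hstack([a[:495],b[:495,:410]])); np.save("scene4.npy",d); cv2.imwrite("pics/scene4.png",im[:,:,::-1])
# depth-based: points with z 34..52 right of the clamp middle
for n,dd in(("top",np.load("top0.npy")),("scene",np.load("scene0.npy"))):
    q=cloud(n,dd); x,y,z=q[...,0],q[...,1],q[...,2]
    v=x*(-u[1])+y*u[0]; s=x*u[0]+y*u[1]
    m=(s>420)&(s<540)&(v>-150)&(v<-110)&(z>20)&(z<55)
    for i,j in zip(*np.nonzero(m)): print(n,(j,i),"s %.0f v %.0f z %.0f"%(s[i,j],v[i,j],z[i,j]))
print(env.state()["gripper_width"],env.state()["force"])
E
```

```text
scene pointer 0.71 [334.  193.9] [492.9 -98.1  45. ] along 485.5221523292239
scene mark 0.41 [342.3 196.7] [ 467.1 -109.6   45. ] along 459.0816982471437
scene pointer 0.72 [332.9 193.7] [495.8 -96.1  45. ] along 488.53748612300615
scene mark 0.53 [339.8 196.3] [ 473.5 -104.9   45. ] along 465.7073347956737
top (np.int64(343), np.int64(168)) s 538 v -112 z 42
top (np.int64(344), np.int64(168)) s 538 v -115 z 42
top (np.int64(345), np.int64(168)) s 538 v -117 z 44
top (np.int64(346), np.int64(168)) s 538 v -120 z 43
top (np.int64(347), np.int64(168)) s 538 v -123 z 40
top (np.int64(343), np.int64(169)) s 535 v -112 z 43
top (np.int64(344), np.int64(169)) s 535 v -115 z 42
top (np.int64(345), np.int64(169)) s 535 v -117 z 41
top (np.int64(346), np.int64(169)) s 535 v -120 z 40
top (np.int64(347), np.int64(169)) s 535 v -123 z 43
top (np.int64(343), np.int64(170)) s 532 v -111 z 43
top (np.int64(344), np.int64(170)) s 532 v -114 z 43
top (np.int64(345), np.int64(170)) s 532 v -117 z 42
top (np.int64(346), np.int64(170)) s 532 v -120 z 41
top (np.int64(347), np.int64(170)) s 532 v -123 z
[... 27497 characters left out ...]
z 24
scene (np.int64(350), np.int64(208)) s 421 v -135 z 26
scene (np.int64(340), np.int64(209)) s 442 v -112 z 23
scene (np.int64(341), np.int64(209)) s 437 v -112 z 27
scene (np.int64(342), np.int64(209)) s 434 v -113 z 28
scene (np.int64(350), np.int64(209)) s 421 v -136 z 21
scene (np.int64(342), np.int64(210)) s 433 v -111 z 26
scene (np.int64(343), np.int64(210)) s 430 v -113 z 28
scene (np.int64(343), np.int64(211)) s 429 v -112 z 25
scene (np.int64(344), np.int64(211)) s 426 v -114 z 25
scene (np.int64(345), np.int64(211)) s 423 v -115 z 27
scene (np.int64(344), np.int64(212)) s 423 v -110 z 26
scene (np.int64(345), np.int64(212)) s 421 v -113 z 25
23.439505513277293 [ 0.1 -5.5 -1.4]
```

View pics/d.png

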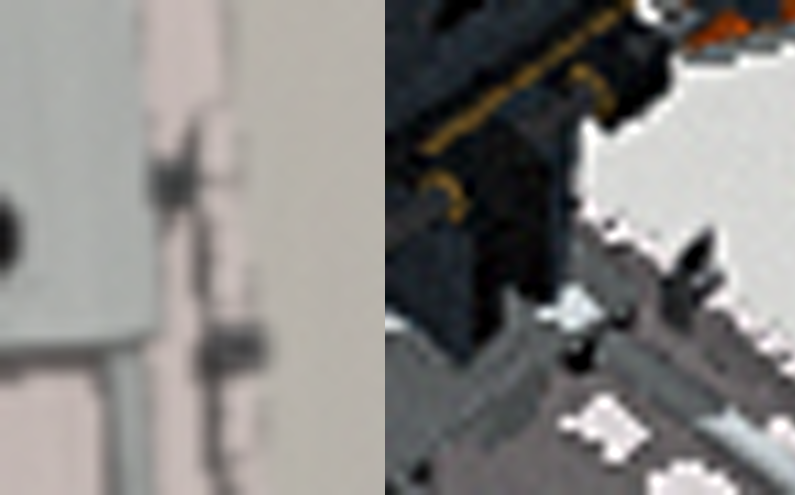

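>>> send_rows --targets '[[[0, 0, 0, -0.01, -0.001, 0, 1], [0, 0, 0, -0.025, -0.002, 0, 1], [0, 0, 0, -0.025, -0.0015, 0, 1], [0, 0, 0, -0.025, -0.0015, 0, 1], [0, 0, 0, -0.025, -0.0015, 0, 1], [0, 0, 0, -0.025, -0.0015, 0, 1], [0, 0, 0, -0.025, -0.0015, 0, 1], [0, 0, 0, -0.025, -0.0015, 0, 1], [0, 0, 0, -0.015, -0.001, 0, 1], [0, 0, 0, -0.005, -0.0005, 0, 1], [0, 0, 0, 0, 0, 0, 1], [0, 0, 0, 0, 0, 0, 1]]]'

```text
time_s: 15.05
ee_pos: [445.9, -44.3, 57.6]
ee_rot: [180.0, -0.3, 3.7]
force: [6.8, -3.8, -8.7]
gripper_width: 23.9
gripper_force: 40.0
```

```bash
cat > m.py <<'E'
from h import *
np.set_printoptions(precision=1,suppress=True)
th=np.radians(3.7); u=np.array([np.cos(th),np.sin(th)])
for n in("top","scene"):
    im,d=optics.grab_frame(n); cv2.imwrite(f"pics/{n}5.png",im[:,:,::-1])
    q=cloud(n,d); x,y,z=q[...,0],q[...,1],q[...,2]; v=-x*u[1]+y*u[0]; s=x*u[0]+y*u[1]
    for l,m in(("pointer",(v>-135)&(v<-125)&(z>38)),("mark",(v>-149)&(v<-136.5)&(z>39.5))):
        m=m&(s>420)&(s<530)&(z<50); print(n,l,m.sum(),np.sort(s[m]),s[m].mean())
    m=(abs(s-535)<30)&(abs(v+71.5)<35)&(z>110)&(z<146)
    if m.sum()>5: print("rib",m.sum(),s[m].mean(),v[m].mean(),np.percentile(z[m],95))
    for o in("pointer","mark"):
        for r in optics.place_of(n,o)[:1]: p=wz(n,r["at"],45); print(n,o,round(r["conf"],2),np.array(r["at"]),p[:2]@u)
st=env.state(); print(st["ee_pos"],st["ee_pos"][:2]@u,st["ee_rot"],st["force"],st["gripper_width"],st["gripper_force"],st["time_s"])
im=cv2.imread("pics/scene5.png"); cv2.imwrite("pics/e.png",cv2.resize(im[130:230,270:380],None,fx=6,fy=6,interpolation=cv2.INTER_CUBIC))
E
python3 m.py
```

```text
top pointer 0 [] nan
top mark 0 [] nan
rib 74 537.3239733466737 -76.40055765660954 139.9771315444545
scene pointer 0 [] nan
scene mark 5 [456.9 457.3 458.7 460.5 461. ] 458.8852023395901
rib 104 533.0437687523329 -65.33332518728874 136.75491028798305
scene pointer 0.71 [340.9 198.7] 456.31914013388365
scene mark 0.5 [343.9 197.9] 452.11303003385103
[446.  -44.3  57.6] 442.171588448028 [180.   -0.3   3.7] [ 7.2 -4.1 -7.7] 23.702936168330005 39.99907355639152 15.35m.py:8: RuntimeWarning: Mean of empty slice.
  m=m&(s>420)&(s<530)&(z<50); print(n,l,m.sum(),np.sort(s[m]),s[m].mean())
  ret = ret.dtype.type(ret / rcount)
```

View pics/e.png

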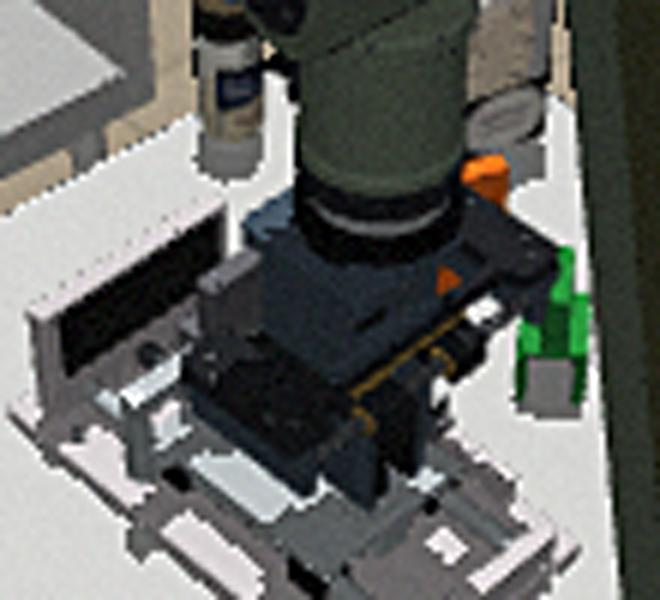

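The jaw has come out about 38 mm, and the depth and network readings both leave about 3 mm to the mark. The pad's rib at (228,285) is still standing on the bar.

>>> send_rows --targets '[[[0, 0, 0, -0.009, -0.0005, 0, 1], [0, 0, 0, -0.008, -0.0005, 0, 1], [0, 0, 0, 0, 0, 0, 1], [0, 0, 0, 0, 0, 0, 1], [0, 0, 0, 0, 0, 0, 1]]]'

```text
time_s: 15.85
ee_pos: [442.7, -44.5, 57.6]
ee_rot: [180.0, -0.3, 3.7]
force: [6.5, -3.7, -9.1]
gripper_width: 23.9
gripper_force: 40.0
```

```bash
cat >> m.py <<'E'
m=(s>400)&(s<560)&(v>-150)&(v<-108)&(z>36)&(z<50)
for i,j in list(zip(*np.nonzero(m)))[:40]: print((int(j),int(i)),"%.0f %.0f %.0f"%(s[i,j],v[i,j],z[i,j]),end="; ")
q0=cloud("scene",np.load("scene0.npy"));
def edge(q):  # front edge of slide plate: z 36..48, by v bands
    s=q[...,0]*u[0]+q[...,1]*u[1]; v=-q[...,0]*u[1]+q[...,1]*u[0]; z=q[...,2]
    return [round(float(np.percentile(s[k],2)),1) if (k:=(abs(v-c)<5)&(z>36)&(z<50)&(s>380)&(s<560)).sum()>5 else None for c in range(-115,-20,10)]
print(edge(q0)); print(edge(q))
E
python3 m.py 2>/dev/null
```

```text
top pointer 0 [] nan
top mark 0 [] nan
rib 85 533.5129964629878 -75.91533392155779 139.27001617588544
top pointer 0.35 [423.8 131.9] 623.2992635140407
scene pointer 0 [] nan
scene mark 3 [458.4 458.9 459.3] 458.85716250877994
rib 105 529.950892802587 -65.50677803357127 136.86170773793282
scene pointer 0.92 [340.5 199.2] 455.7411334381546
[442.7 -44.5  57.6] 438.87192353485233 [180.   -0.3   3.7] [ 7.  -3.3 -8.6] 23.766933444916432 39.999027791200206 16.15
(343, 196) 459 -143 46; (344, 196) 459 -147 43; (343, 197) 458 -142 42; (344, 197) 458 -147 39; (343, 198) 458 -142 37; (344, 198) 457 -145 36; (342, 204) 442 -120 40; (342, 205) 438 -116 41; (343, 205) 436 -119 41; (342, 206) 436 -114 41; (343, 206) 433 -115 41; (344, 206) 432 -119 39; (345, 206) 430 -121 40; (342, 207) 433 -111 41; (343, 207) 431 -113 40; (344, 207) 430 -117 38; (346, 207) 426 -121 38; (343, 208) 427 -108 43; (344, 208) 427 -113 39; (345, 208) 424 -114 41; (346, 208) 422 -117 40; (347, 208) 421 -120 38; (344, 209) 422 -108 42; (345, 209) 421 -111 41; (346, 209) 419 -114 41; (347, 209) 418 -117 38; [461.9, 461.6, 460.4, 460.7, 461.0, 460.6, 462.4, 461.5, 461.2, 462.0]
[418.2, 419.3, 419.8, 418.9, 419.4, 418.1, 419.0, 420.4, 419.7, 420.2]
```

View pics/e.png

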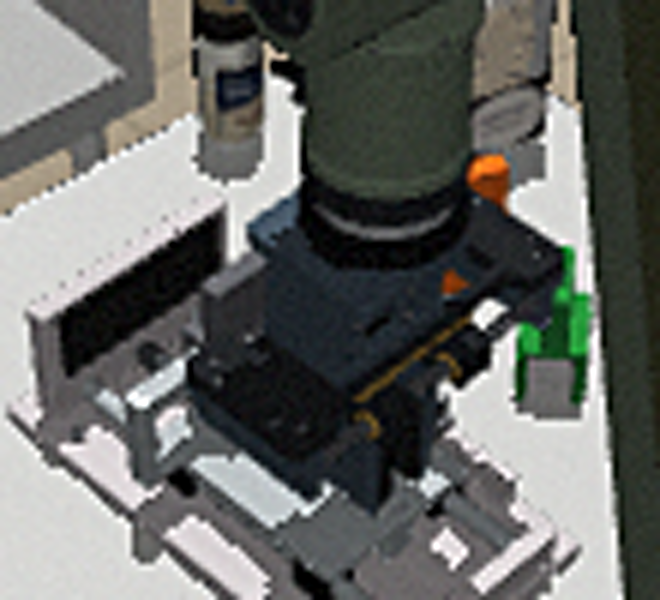

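The slide's front edge has moved 42 mm against the 41–41.5 mm measured to the mark. The rib height is unchanged and the grip holds 40 N, so I hand the job in.

```bash
python3 -c "
from workcell import env
print(env.job_done())"
```

```text
the job is handed in; nothing more can be done
None
```

I handed the job in: the pad hangs over the middle of the cross bar, and the gripper holds the post with the jaw pulled out about 42 mm, against 41–41.5 mm measured to the mark. The cell returned no verdict.

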